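Roll the sample vial onto the reader's line and start the reading

TASK

Push across the top of the vial lying on the label reader's rubber pad so that it rolls (not slides) onto the white marked line, and leave it resting centred over the line and pointing along it. Then, with the vial lying there untouched, press the round button on the reader's low bar fully down and let go. Do not pick anything up, and leave the loose cap on the pad and the other things around the reader where they stand.

Things in the scene. Friction and masses are not known exactly. Their poses are not given: they have to be found in the camera images.
- line_mid (a point): Middle of the marked line, on the top face of the label reader's rubber pad, 6 mm above the table. The line is a flat straight white stripe 154 mm long, 3 mm wide. x axis: along the line, pointing to the reader's bar; y: across the line, along the pad's long side; z up.
- reader: Label reader, fixed. Grippy dark rubber pad 160 mm (x) by 330 mm (y); origin at table height under the line's middle, axes as the line's. A white rim 3 mm above the pad closes its two short ends, 165 to 172 mm from the line. A white bar runs along the far long edge, x = 83 to 141 mm, its top 32 mm above the pad.
- vial_center (a point): Centre of the lying amber vial (white label and cap), on its axis, 14 mm above the pad. 96 mm long: body 28 mm in diameter, x = -48 to 32 mm, then a cap 23.6 mm in diameter. x axis along it, within 0.1 rad of the line's; y, z turn as it rolls. Starts 60 to 100 mm to either side of the line. About 60 g. Fingers slip on its smooth glass (friction 0.4), the pad grips it: pushed slowly from behind above its axis it rolls, and stops a few mm after.
- read_button (a joint): Travel of the reader's push button, m: 0 up, 0.006 fully down. A spring returns it; fully down takes about 5 N.
- read_button_top (a point): Centre of the top face of the round button (black, 32 mm in diameter, in a grey housing on top of the white bar); pressed straight down.
- vial: The same vial; this origin lies on its surface, 14 mm from its axis (underside at the start), and turns with it. Use vial_center for its position.
- cap: Loose green screw cap, 34 mm in diameter, 16 mm high, standing on the pad on the other side of the line from the vial, 60 to 100 mm from the line; origin at the centre of its underside. Leave it.
- bottle: Amber bottle, 60 mm in diameter, 130 mm high, standing on the table to the left; origin at the centre of its underside. Leave it.
- beaker: Clear beaker, 68 mm in diameter, 85 mm high, on the table to the right; origin at the centre of its underside. Leave it.
- jar: White jar, 54 mm in diameter, 60 mm high, on the table to the left, beyond the bottle; origin at the centre of its underside. Leave it.
- marker: Flat-sided marker pen, 140 mm long, 14 mm thick, lying on the table to the right, beyond the beaker; origin at its underside near its middle, x along it. Leave it.
Things that resemble listed ones, but are neither listed nor needed, are in the scene too. Leave any blue look-alike of the vial alone.

How it is judged (in metres and radians):
On the way, in this order (a step that is already met when the one before it is completed fails the run):
1. the vial has begun to roll: it has turned a good part of a quarter turn about its own axis (angle between vial's own z axis and vertical above 1.2 rad and not (y of vial_center in the frame of line_mid between -0.007 and 0.007 m)).
2. the vial lies on the line, at rest and let go (y of vial_center in the frame of line_mid between -0.007 and 0.007 m and x of vial_center in the frame of line_mid between -0.035 and 0.035 m and z of vial_center in the frame of line_mid between 0.009 and 0.019 m and angle between the x axis of vial_center and the x axis of line_mid, either way round below 0.2 rad and linear speed of vial below 0.02 m/s and contact force between the fingers and vial below 0.1 N), for 0.2 s.
3. the button is pressed fully down while the vial lies on the line (all of step 2 and value of joint read_button above 0.0045 m).
At the end, for the whole second after the job is handed in: The vial rests untouched on the pad, its axis within 7 mm of the line and 0.2 rad of its direction, its centre within 35 mm of the midpoint along the line; the button, pressed at least 4.5 mm after the vial lay on the line, is up again (under 2 mm) (all of step 2 and angular speed of vial below 0.3 rad/s and value of joint read_button below 0.002 m).
It fails at once if the vial is lifted off the pad (its centre more than 10 mm above its resting height) (z of vial_center in the frame of line_mid above 0.024 m).
It fails at once if the vial falls off the pad (z of vial_center in the frame of line_mid below 0.006 m).
It fails at once if the loose cap, bottle, beaker, jar or marker is moved by more than 20 mm (distance of any of cap, bottle, beaker, jar, marker from where it was at the start of the episode above 0.02 m).
It also fails if it takes over 45 s, if anything falls off the work surface, if the arm or the gripper's body presses on something with over 40 N, if the wrist force passes 120 N, or if a joint passes its speed limit or range.

ROBOT

A 6-joint arm with a two-finger parallel gripper is mounted at the origin on the work surface. World frame = base frame: x ahead of the robot, y to its left, z up, the work surface at z = 0. Lengths are in mm, angles in rad, forces in N, time in s.
With the tool pointing down it reaches from about 350 to 875 mm from the base axis. Payload 4.2 kg.
Tool frame: the origin (TCP) lies midway between the tips of the shut fingers; the grasp point (between the pads) lies 19 mm behind it; z points along the fingers, y is the direction in which the jaws open and shut (so a half turn about z gives the same grasp; the last joint's range is limited). The gripper opens to 85 mm and grips with 20 to 120 N. Pads are 22 mm wide; open, the fingers measure 114 mm over their backs; the gripper's body (76 mm by 85 mm) begins 54 mm behind the grasp point. The pads swing forward as they close: fully open they stand 13 mm farther back than shut.
Start: joints at [1.574, 0.385, 0.008, 0, -1.194, -0.259], TCP at [158.105, 604.65, 231.312] pointing down, gripper open.
Joint ranges: [-3.14, 3.14], [-1.21, 2.06], [-1.07, 1.41], [-3.16, 2.05], [-2.99, -0.16], [-3.1, 3.1]. Speed limits (rad/s): [2.79, 2.79, 3.14, 3.14, 3.14, 3.14].

INTERFACE

Orientations are given as a unit quaternion [x, y, z, w].
In Python, from bench import arm gives the robot as it stands. The module is installed in compiled form; this text tells all that it offers.
- The arm moves only by the tool drive_tool, never from a script. Its argument "moves" is a list that holds one entry, the list of rows, each a list of 7 numbers: the opening, from 0 (shut) to 1 (fully open), then the shift along the tool's x, y, z in m, then the turn, a rotation vector about the tool's x, y, z in rad. In form: [[[hand, dx, dy, dz, wx, wy, wz], ...]]. A call has 1 to 20 rows; each row shifts and turns the pose as measured when the row begins, along the tool's axes as they then stand; what a row does not reach is not made up. A row lasts 1/10 s, in which the tool goes at most 50 mm and 8.59 degrees, less where a joint would pass 70% of its speed; a pose out of reach is approached as far as the arm can. A call with a gripper value outside its range is refused whole. The fingers move at their own pace and stop on an object; the grip force is fixed at half the most. Time passes only in rows, so rows that do not move let the fingers close. It gives the time, the measured TCP pose, the force and the opening at its end, in the units of the state.
- arm.read_state(): the state, without advancing time (a new reading comes with each control period).
- arm.get_image(name): name is "side" or "top" or "wrist"; returns (picture, depth): 384x512x3 uint8, red, green, blue; 384x512 float32, mm along the optical axis (not along the pixel's ray), 0 where there is no reading.
- arm.camera_params(name): a dict with "fov_y" (degrees; the focal length in pixels is half the picture's height over the tangent of half this angle, whatever the lens; pixels are square), "cx", "cy" (the principal point, pixels), "world_from_camera" (4x4, takes a point from camera to world coordinates); the wrist camera has in their place "T_tool_cam" (4x4, takes a point from camera to tool coordinates, whose origin is the TCP and whose axes are the flange's). Camera axes: x right, y down, z forward; pixel columns grow to the right and rows downward; lengths in mm; the calibration is good to about 2 mm. A picture is of the moment at which its call begins: read the wrist's pose just before it. camera_params takes no time and is no camera call.
- arm.job_done(): hands the job in, once; it reports no verdict.
The state is a dict: "clock": time; "joints": joint angles; "joint_vel": joint speeds; "joint_efforts": joint torques, N m; "position": TCP position; "ee_rot": TCP orientation; "contact_force": force on the tool from outside, world axes, zero at the start; "wrist_torque": the same for the moment, N m; "gripper_width": finger opening in mm.
Only numpy, scipy, OpenCV 4.12 (cv2) and the standard library are available. Lean on these libraries where they do the work, as an engineer would, in place of code of your own. Each camera call takes 0.05 s, during which the arm holds its last target.

## Working session

There is one attempt and no reset: what is moved stays moved. The work goes in short steps, Python scripts to look and compute and a tool call to move; the robot and the scene stay as the last step left them, time stands still between calls to the robot, and variables do not carry over. Pictures are saved under pics/ and viewed, and the job is handed in when it is done.

Besides the shell and the picture viewer there is one more tool, called in YAML: its name, and indented under it one key for each argument. drive_tool: Moves the arm, as the interface text tells. Its arguments: {"type":"object","properties":{"moves":{"type":"array","items":{"type":"array","items":{"type":"array","items":{"type":"number"}}}}},"required":["moves"]}

```bash
mkdir -p pics; cat > h.py <<'E'
import numpy as np,cv2
from bench import arm
def K(n):
    p=arm.camera_params(n); f=192/np.tan(np.radians(p['fov_y'])/2); return f,p['cx'],p['cy'],p
def ray(n,u,v,z,T=None):
    f,cx,cy,p=K(n); T=np.array(p['world_from_camera']) if T is None else T
    d=T[:3,:3]@np.array([(u-cx)/f,(v-cy)/f,1]); o=T[:3,3]; return o+d*(z-o[2])/d[2]
def proj(n,P):
    f,cx,cy,p=K(n);T=np.linalg.inv(np.array(p['world_from_camera'])); q=T[:3,:3]@np.array(P)+T[:3,3]; return f*q[0]/q[2]+cx,f*q[1]/q[2]+cy
E
python3 - <<'E'
from h import *
s=arm.read_state();print(s)
for n in ('top','side','wrist'):
    im,d=arm.get_image(n); np.savez('pics/%s0.npz'%n,im=im,d=d); cv2.imwrite('pics/%s0.png'%n,cv2.resize(im[:,:,::-1],(800,600)))
    print(n,arm.camera_params(n))
E
```

```text
{'clock': 0.0, 'joints': array([ 1.57361755e+00,  3.85590279e-01,  6.62070001e-03, -5.32955018e-04,
       -1.19398328e+00, -2.58629977e-01]), 'joint_vel': array([-1.11225283e-03, -1.19682350e-03, -7.71306519e-05, -3.10266847e-04,
       -1.78535482e-04,  1.21756394e-03]), 'joint_efforts': array([ 3.04202758e-04, -3.92290306e+01,  1.88391727e+01,  4.18626890e+00,
       -4.68288417e-03,  3.70310396e-07]), 'position': array([157.94875567, 604.10862816, 230.1941753 ]), 'ee_rot': array([ 9.91818227e-01, -1.27653359e-01, -1.05007343e-04,  1.10134860e-03]), 'contact_force': array([ 0.33812871, -0.32991654,  0.44009552]), 'wrist_torque': array([-0.02158124,  0.01483045, -0.0348388 ]), 'gripper_width': 85.39845445581689}
top {'fov_y': 43.93660873175047, 'cx': 252.1948862109111, 'cy': 193.38398563796824, 'world_from_camera': array([[ 9.29641835e-03, -9.94168429e-01,  1.07437009e-01,
         4.50975938e+02],
       [-9.99949860e-01, -9.64246388e-03, -2.70187108e-03,
         9.80423118e+00],
       [ 3.72207240e-03, -1.07406504e-01, -9.94208222e-01,
         1.29884954e+03],
       [ 0.00000
[... 259 characters left out ...]
2],
       [-4.94407075e-01, -6.24272053e-01,  6.04852088e-01,
        -5.61735150e+02],
       [-6.02080117e-04, -6.95601644e-01, -7.18427443e-01,
         7.29421937e+02],
       [ 0.00000000e+00,  0.00000000e+00,  0.00000000e+00,
         1.00000000e+00]])}
wrist {'fov_y': 67.47250222845719, 'cx': 255.1083818764437, 'cy': 196.998085384054, 'T_tool_cam': array([[ 6.12848547e-04, -9.50552486e-01, -3.10563353e-01,
         8.04097906e+01],
       [ 9.99999780e-01,  5.03700203e-04,  4.31650840e-04,
        -1.00965529e+00],
       [-2.53875955e-04, -3.10563549e-01,  9.50552585e-01,
        -1.42095466e+02],
       [ 0.00000000e+00,  0.00000000e+00,  0.00000000e+00,
         1.00000000e+00]])}
```

View pics/top0.png

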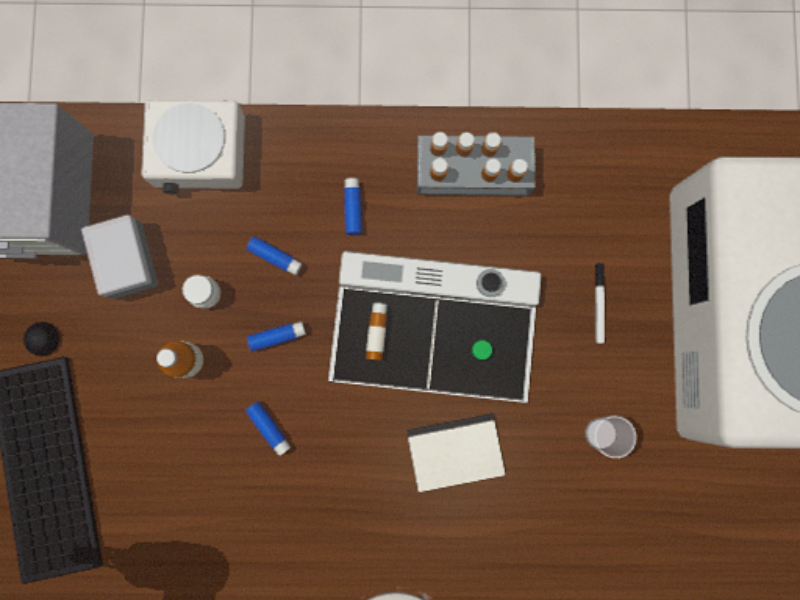

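View pics/side0.png

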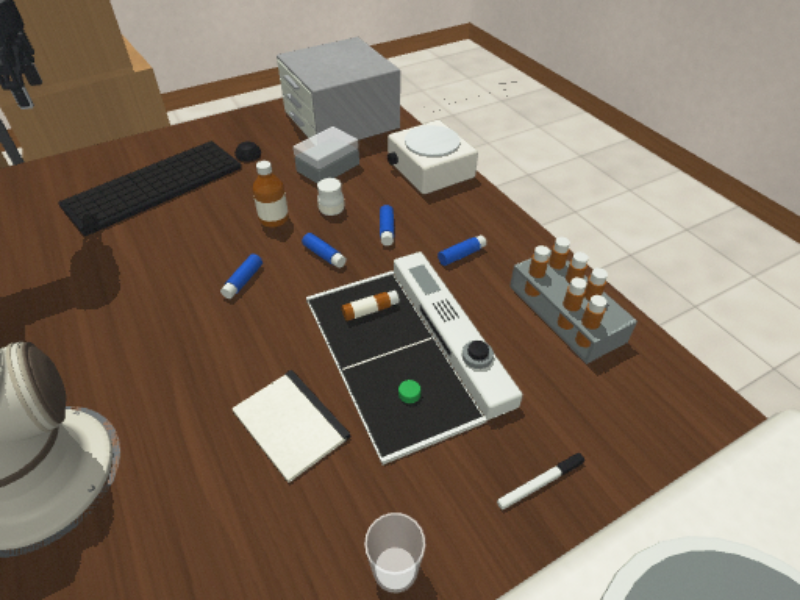

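The top view (800 px wide) shows the amber vial on the pad at (376,332), cap side up in the image. The white line runs from (437,298) to (430,389), the green cap is at (482,350) and the button at (491,281). The rack vials at (440–520,140–170) and the blue look-alikes are not on the pad, so the amber vial on the pad is the one meant. I'll confirm it in a crop and measure.

```bash
python3 - <<'E'
from h import *
im=np.load('pics/top0.npz')['im']; d=np.load('pics/top0.npz')['d']
c=im[155:262,205:352]; cv2.imwrite('pics/crop0.png',cv2.resize(c[:,:,::-1],None,fx=5,fy=5,interpolation=cv2.INTER_CUBIC))
hsv=cv2.cvtColor(im,cv2.COLOR_RGB2HSV)
def blob(m,box):
    k=np.zeros_like(m);u0,v0,u1,v1=box;k[v0:v1,u0:u1]=m[v0:v1,u0:u1];k=cv2.morphologyEx(k,cv2.MORPH_OPEN,np.ones((2,2),np.uint8))
    n,l,s,ce=cv2.connectedComponentsWithStats(k); i=1+np.argmax(s[1:,4]); return (l==i).astype(np.uint8),s[i],ce[i]
# line
g=im.min(2)
m=(g>110).astype(np.uint8)
ys,xs=[],[]
for v in range(194,246):
    r=g[v,268:288].astype(float); w=np.clip(r-60,0,None)
    if r.max()>90: xs.append(268+(w*np.arange(20)).sum()/w.sum()); ys.append(v)
P=np.array([ray('top',u,v,6)[:2] for u,v in zip(xs,ys)])
vx,vy,x0,y0=cv2.fitLine(P.astype(np.float32),cv2.DIST_HUBER,0,.01,.01).ravel()
a=np.arctan2(vy,vx); 
if vx<0:a+=np.pi
t=(P-[x0,y0])@[np.cos(a),np.sin(a)];print('line ang',a,'pt',x0,y0,'ext',t.min(),t.max(),(ys[0],ys[-1]))
e=np.array([np.cos(a),np.sin(a)]);print('mid est',np.array([x0,y0])+e*(t.min()+t.max())/2)
# vial
mv=((im.max(2)>75)).astype(np.uint8)
k,s,ce=blob(mv,(226,192,256,234));print('vial',s,ce)
pts=cv2.findNonZero(k);r=cv2.minAreaRect(pts);bp=cv2.boxPoints(r)
W=[ray('top',*p,6+14)[:2] for p in bp];print('box',bp.round(1).tolist(),np.round(W,1).tolist(),'c',np.mean(W,0))
mg=((hsv[:,:,1]>120)&(abs(hsv[:,:,0].astype(int)-68)<15)&(hsv[:,:,2]>70)).astype(np.uint8)
k,s,ce=blob(mg,(290,200,330,245));print('cap',s,ce,ray('top',*ce,20))
mb=(im.max(2)<60).astype(np.uint8)
k,s,ce=blob(mb,(300,168,330,192));print('button',s,ce,ray('top',*ce,45), d[int(ce[1]),int(ce[0])])
f,cx,cy,p=K('top');T=p['world_from_camera']
for (u,v) in [(int(ce[0]),int(ce[1])),(280,220),(240,180),(240,214)]:
    z=d[v,u];print((u,v),T[:3,:3]@[(u-cx)/f*z,(v-cy)/f*z,z]+T[:3,3])
E
```

```text
line ang -0.09618692 pt 539.13446 -62.104515 ext -88.52812209386028 50.80297178537289 (194, 245)
mid est [520.35907566 -60.29297846]
vial [235 194  14  38 402] [241.61691542 212.97014925]
box [[234.0, 230.10000610351562], [238.10000610351562, 193.3000030517578], [249.39999389648438, 194.60000610351562], [245.3000030517578, 231.39999389648438]] [[489.7, 54.2], [588.9, 44.5], [585.8, 13.9], [486.6, 23.9]] c [537.76931863  34.11534264]
cap [303 219  13  12 131] [309.02290076 224.54198473] [ 506.5198039  -147.01161052   20.        ]
button [310 176  11  11  75] [315.74666667 180.24      ] [ 623.25956667 -162.24661053   45.        ] 1250.0375
(315, 180) [ 621.75457722 -158.16915035   60.44126574]
(280, 220) [518.61642587 -69.80298578   7.689053  ]
(240, 180) [622.78462574  39.28207361  38.72297809]
(240, 214) [532.28186409  38.32687354  32.50452711]
```

View pics/crop0.png

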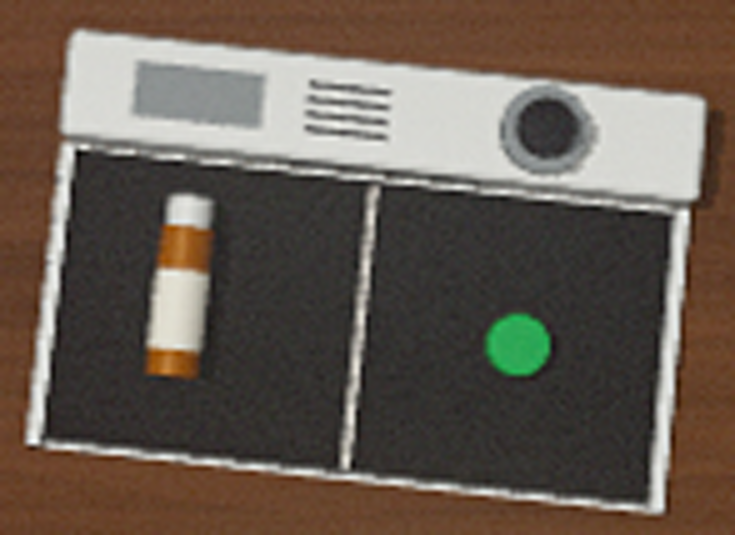

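The crop confirms it: an amber body with a white label and white cap, lying nearly parallel to the line. Next I'll refine the line's midpoint and the button height using the side view.

```bash
python3 - <<'E'
from h import *
# top pixel picks from the 5x crop (offset 205,155)
c=lambda x,y:(205+(x+.5)/5-.5,155+(y+.5)/5-.5)
A=ray('top',*c(375,187),6);B=ray('top',*c(346,467),6);print('line ends',A,B,np.linalg.norm(A-B),'ang',np.arctan2(A[1]-B[1],A[0]-B[0]))
im=np.load('pics/side0.npz')['im'];d=np.load('pics/side0.npz')['d']
cv2.imwrite('pics/crop1.png',cv2.resize(im[155:300,190:340][:,:,::-1],None,fx=4,fy=4,interpolation=cv2.INTER_CUBIC))
f,cx,cy,p=K('side');T=p['world_from_camera']
def pt(u,v):
    z=float(np.median(d[v-1:v+2,u-1:u+2]));return (T[:3,:3]@[(u-cx)/f*z,(v-cy)/f*z,z]+T[:3,3]).round(1)
print('btn',[pt(u,v) for u,v in [(305,224),(307,223),(307,225)]],'bar',pt(290,205),'pad',pt(240,200))
u,v=c(547,127)
for z in(38,50,55,60): q=ray('top',u,v,z);print(z,q,proj('side',q))
E
```

```text
line ends [595.21648256 -68.58237127   6.        ] [442.98845326 -53.39832901   6.        ] 152.98342407896013 ang -0.09941654475667186
btn [array([ 615.3, -157.3,   60.5]), array([ 620.7, -157.5,   61.1]), array([ 616.7, -163. ,   62.1])] bar [629.3 -75.4  39.1] pad [539.7  27.    8.7]
38 [ 624.82303696 -158.5379506    38.        ] (np.float64(307.65458695799623), np.float64(228.69649813290127))
50 [ 623.16846588 -156.93577198   50.        ] (np.float64(307.21559022052685), np.float64(225.37714648468088))
55 [ 622.47906126 -156.26819755   55.        ] (np.float64(307.0301913527487), np.float64(223.97530454643558))
60 [ 621.78965664 -155.60062312   60.        ] (np.float64(306.84330579420225), np.float64(222.56222140972272))
```

View pics/crop1.png

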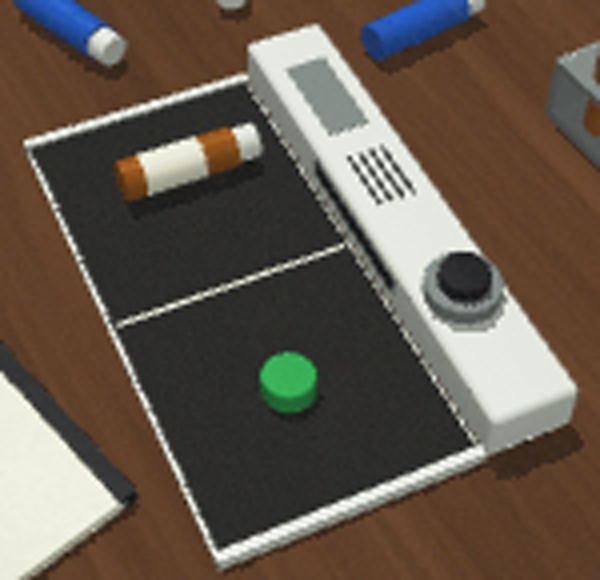

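Line mid is ≈(519,−61) at angle −0.0985. The vial is at (538,34), about 95 mm to the left of the line. The button top is ≈(621.5,−157, z≈58), at side-view pixel (306,224). Now I'll work out the approach to behind the vial.

```bash
cat >> h.py <<'E'
from scipy.spatial.transform import Rotation as R
def totool(target):
    s=arm.read_state();r=R.from_quat(s['ee_rot']);x=r.apply([1,0,0])
    return r.inv().apply(np.array(target)-s['position'])/1000, np.arctan2(x[1],x[0]), r.as_matrix()[:,2], s
E
python3 - <<'E'
from h import *
d,a,z,s=totool([535,68.5,230]);print(d,d/15,a,z,'turn wz',a-(-0.0985-np.pi/2))
E
```

```text
[0.50032801 0.42286382 0.00125206] [3.33552009e-02 2.81909213e-02 8.34705357e-05] -0.25592192050536305 [-3.06117437e-04 -1.63251724e-03 -9.99998621e-01] turn wz 1.4133744062895335
```

drive_tool:
  moves:
    - [[0,0.0334,0.0282,0,0,0,0],[0,0.0334,0.0282,0,0,0,0],[0,0.0334,0.0282,0,0,0,0],[0,0.0334,0.0282,0,0,0,0],[0,0.0334,0.0282,0,0,0,0],[0,0.0334,0.0282,0,0,0,0],[0,0.0334,0.0282,0,0,0,0],[0,0.0334,0.0282,0,0,0,0],[0,0.0334,0.0282,0,0,0,0],[0,0.0334,0.0282,0,0,0,0],[0,0.0334,0.0282,0,0,0,0],[0,0.0334,0.0282,0,0,0,0],[0,0.0334,0.0282,0,0,0,0],[0,0.0334,0.0282,0,0,0,0],[0,0.0334,0.0282,0,0,0,0],[0,0,0,0,0,0,0.14],[0,0,0,0,0,0,0.14],[0,0,0,0,0,0,0.14],[0,0,0,0,0,0,0.14],[0,0,0,0,0,0,0.14]]

```text
clock: 2.15
position: [547.7, 43.7, 225.3]
ee_rot: [0.881, -0.472, -0.001, 0.005]
contact_force: [0.6, -0.8, 0.2]
gripper_width: -0.2
```

drive_tool:
  moves:
    - [[0,0,0,0,0,0,0.14],[0,0,0,0,0,0,0.14],[0,0,0,0,0,0,0.14],[0,0,0,0,0,0,0.14],[0,0,0,0,0,0,0.14],[0,0,0,0,0,0,0]]

```text
clock: 2.75
position: [546.1, 43.3, 223.1]
ee_rot: [-0.654, 0.756, 0.001, -0.007]
contact_force: [1.1, 0.0, 0.2]
gripper_width: -0.1
```

```bash
python3 - <<'E'
from h import *
d,a,z,s=totool([535,68.5,100]);print(s['clock'],s['position'],d,a,z,'turn wz',a-(-0.0985-np.pi/2),s['gripper_width'],s['contact_force'])
im,_=arm.get_image('top');cv2.imwrite('pics/t1.png',cv2.resize(im[120:300,150:390][:,:,::-1],None,fx=3,fy=3))
E
```

```text
2.75 [546.14960861  43.28026505 223.09163173] [-0.02447924  0.01333993  0.12302322] -1.7147449528839165 [-0.01186798 -0.00747934 -0.9999016 ] turn wz -0.045448626089019895 -0.1101485420617865 [1.07392022 0.00570006 0.2122744 ]
```

View pics/t1.png

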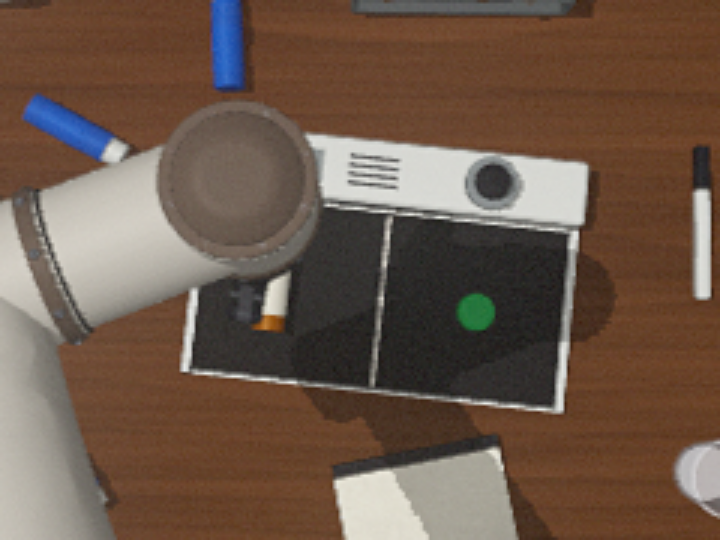

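The top view (crop) shows the closed fingers at about (243,300), just above and left of the vial. They need to go back about 25 mm, get the small yaw/tilt correction, then descend.

```bash
cat >> h.py <<'E'
A0=-0.0985; L=np.array([np.cos(A0),np.sin(A0)]);N=np.array([-L[1],L[0]]);MID=np.array([519.1,-61.0])
def full(target,show=True):
    s=arm.read_state();r=R.from_quat(s['ee_rot']);x=np.array([-N[0],-N[1],0]);z=np.array([0,0,-1.]);t=R.from_matrix(np.array([x,np.cross(z,x),z]).T)
    d=r.inv().apply(np.array(target)-s['position'])/1000; w=(r.inv()*t).as_rotvec()
    q=s['position'][:2]-MID
    print('t',round(s['clock'],2),'pos',s['position'].round(1),'line xy',(q@L).round(1),(q@N).round(1),'F',s['contact_force'].round(2),'\n shift',d.round(4),'turn',w.round(3)); return s
E
python3 -c "
from h import *
full([535,68.5,100])"
```

```text
t 2.8 pos [546.1  43.3 223.1] line xy 16.7 106.4 F [ 0.25 -0.38 -0.07] 
 shift [-0.0245  0.0133  0.123 ] turn [ 0.011 -0.009 -0.043]
```

drive_tool:
  moves:
    - [[0,-0.012,0.007,0,0.006,-0.005,-0.022],[0,-0.012,0.006,0,0.005,-0.004,-0.02],[0,0,0,0.03,0,0,0],[0,0,0,0.03,0,0,0],[0,0,0,0.03,0,0,0],[0,0,0,0.03,0,0,0],[0,0,0,0,0,0,0]]

```text
clock: 3.5
position: [535.6, 75.6, 101.9]
ee_rot: [-0.679, 0.734, -0.001, 0.004]
contact_force: [-0.3, -0.0, -0.6]
gripper_width: -0.2
```

```bash
python3 -c "
from h import *
full([535,68.5,26])
im,_=arm.get_image('wrist');cv2.imwrite('pics/w1.png',im[:,:,::-1])"
```

```text
t 3.5 pos [535.6  75.6 101.9] line xy 3.0 137.6 F [-0.27 -0.05 -0.6 ] 
 shift [0.0075 0.0007 0.0758] turn [-0.007  0.005  0.021]
```

View pics/w1.png

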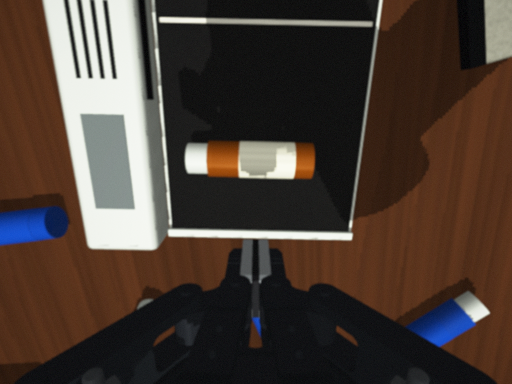

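The wrist view shows the vial square ahead of the fingers: body (207–315, 160), cap at (195,158), line at row 21. Descending to just above axis height.

drive_tool:
  moves:
    - [[0,0.002,0,0.025,-0.003,0.002,0.01],[0,0.001,0,0.025,0,0,0.005],[0,0,0,0.015,0,0,0],[0,0,0,0.004,0,0,0],[0,0,0,0,0,0,0]]

```text
clock: 4.05
position: [545.7, 78.6, 43.8]
ee_rot: [-0.678, 0.735, -0.006, 0.014]
contact_force: [0.9, 0.5, -0.2]
gripper_width: -0.2
```

```bash
python3 -c "
from h import *
full([534.6,64,26])"
```

```text
t 4.05 pos [545.7  78.6  43.8] line xy 12.8 141.5 F [ 0.92  0.51 -0.17] 
 shift [0.0157 0.0104 0.0174] turn [-0.028  0.012  0.017]
```

drive_tool:
  moves:
    - [[0,0,0,0,-0.028,0.012,0.017],[0,0,0,0,0,0,0]]

```text
clock: 4.25
position: [547.8, 79.8, 47.5]
ee_rot: [-0.672, 0.74, -0.001, 0.002]
contact_force: [-0.3, 0.4, -0.6]
gripper_width: -0.0
```

```bash
python3 -c "
from h import *
full([534.6,64,26])
s=arm.read_state();print(s['joint_vel'],s['joints'])"
```

```text
t 4.25 pos [547.8  79.8  47.5] line xy 14.7 142.9 F [-0.27  0.41 -0.6 ] 
 shift [0.017  0.0117 0.0214] turn [-0.005  0.002  0.002]
[ 0.00465262 -0.03472315 -0.0202897  -0.00329711 -0.00041131  0.00759073] [ 4.37634195e-01  4.65940186e-01 -3.95792269e-01  5.36772657e-04
 -7.03984327e-01 -5.34844595e-01]
```

drive_tool:
  moves:
    - [[0,0.002,0.005,0.005,-0.003,0.002,0],[0,0.002,0.004,0.005,0,0,0],[0,0.001,0.003,0.004,0,0,0],[0,0,0,0.002,0,0,0],[0,0,0,0,0,0,0]]

```text
clock: 4.75
position: [534.7, 76.0, 32.8]
ee_rot: [-0.673, 0.74, -0.001, 0.003]
contact_force: [0.3, -0.1, 0.3]
gripper_width: 0.4
```

```bash
python3 -c "
from h import *
full([534.6,64,26])"
```

```text
t 4.75 pos [534.7  76.   32.8] line xy 2.1 137.9 F [ 0.34 -0.12  0.33] 
 shift [ 0.012  -0.001   0.0068] turn [-0.006  0.003  0.003]
```

drive_tool:
  moves:
    - [[0,0.003,-0.001,0.004,-0.003,0,0],[0,0.003,0,0.003,-0.003,0.003,0.003],[0,0.003,0,0,0,0,0],[0,0.001,0,0,0,0,0],[0,0,0,0,0,0,0]]

```text
clock: 5.25
position: [535.1, 64.9, 24.8]
ee_rot: [-0.671, 0.741, -0.0, -0.001]
contact_force: [0.1, -0.0, -0.2]
gripper_width: -0.1
```

```bash
python3 -c "
from h import *
full([534.6,64,26])
im,_=arm.get_image('wrist');cv2.imwrite('pics/w2.png',im[:,:,::-1])"
```

```text
t 5.25 pos [535.1  64.9  24.8] line xy 3.5 126.8 F [ 0.13 -0.01 -0.24] 
 shift [ 0.0009  0.0004 -0.0012] turn [ 0.001 -0.001 -0.   ]
```

View pics/w2.png

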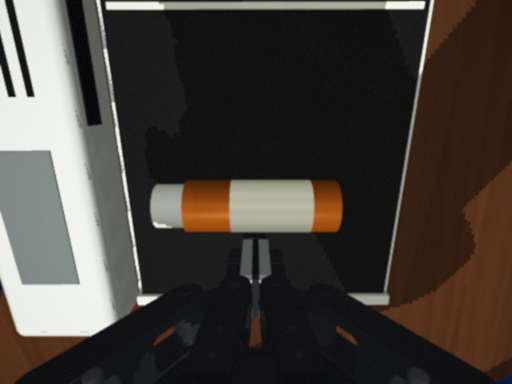

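The vial is square to the fingertips, which are at (255,240), close to the middle of the body (183–342). Now pushing slowly.

drive_tool:
  moves:
    - [[0,0.002,0,-0.001,0,0,0],[0,0.002,0,0,0,0,0],[0,0.002,0,0,0,0,0],[0,0.002,0,0,0,0,0],[0,0.002,0,0,0,0,0],[0,0.002,0,0,0,0,0],[0,0.002,0,0,0,0,0],[0,0.002,0,0,0,0,0],[0,0.002,0,0,0,0,0],[0,0.002,0,0,0,0,0]]

```text
clock: 6.3
position: [533.6, 46.8, 31.2]
ee_rot: [-0.672, 0.74, -0.0, 0.002]
contact_force: [-1.7, 1.9, 4.7]
gripper_width: 0.1
```

```bash
cat > look.py <<'E'
import sys
from h import *
s=full([float(v) for v in sys.argv[2:5]])
im,_=arm.get_image('wrist');cv2.imwrite('pics/%s.png'%sys.argv[1],im[:,:,::-1])
E
python3 look.py w3 534 50 26
```

```text
t 6.3 pos [533.6  46.8  31.2] line xy 3.9 108.7 F [-1.67  1.95  4.71] 
 shift [-0.0032 -0.      0.0052] turn [-0.003  0.003  0.002]
```

View pics/w3.png

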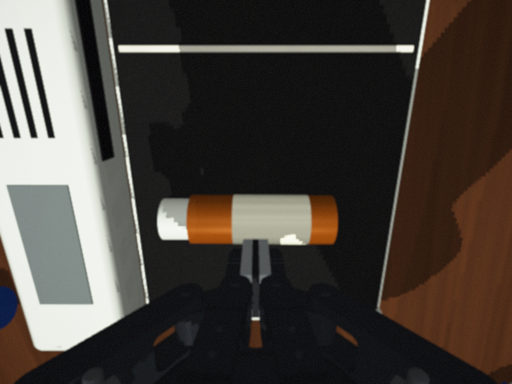

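The fingers rode up (z = 31, 5 N upward), so I'll back off, go lower and push again with a slight downward bias.

drive_tool:
  moves:
    - [[0,-0.004,0,0,0,0,0],[0,-0.004,0,0,0,0,0],[0,-0.002,0,0.003,0,0,0],[0,0,0,0.004,-0.002,0.002,0.002],[0,0,0,0.001,0,0,0],[0,0,0,0,0,0,0]]

```text
clock: 6.95
position: [534.5, 56.7, 21.6]
ee_rot: [-0.671, 0.741, -0.0, 0.0]
contact_force: [0.4, -0.6, -0.3]
gripper_width: 0.1
```

```bash
python3 look.py w4 534 50 22
```

```text
t 6.95 pos [534.5  56.7  21.6] line xy 3.7 118.7 F [ 0.4  -0.63 -0.31] 
 shift [ 0.0067 -0.0002 -0.0004] turn [-0.     0.    -0.001]
```

View pics/w4.png

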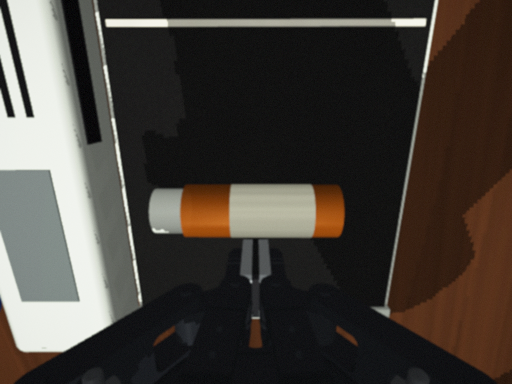

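drive_tool:
  moves:
    - [[0,0.002,0,0,0,0,0],[0,0.002,0,0,0,0,0],[0,0.002,0,0,0,0,0],[0,0.002,0,0,0,0,0],[0,0.002,0,0,0,0,0],[0,0.002,0,0,0,0,0]]

```text
clock: 7.6
position: [533.8, 43.9, 22.1]
ee_rot: [-0.671, 0.741, -0.0, 0.001]
contact_force: [0.2, 0.4, 0.7]
gripper_width: 0.3
```

```bash
python3 look.py w5 534 50 23
```

```text
t 7.6 pos [533.8  43.9  22.1] line xy 4.3 105.8 F [0.16 0.4  0.73] 
 shift [-0.0061  0.0004 -0.0009] turn [-0.002  0.001 -0.001]
```

View pics/w5.png

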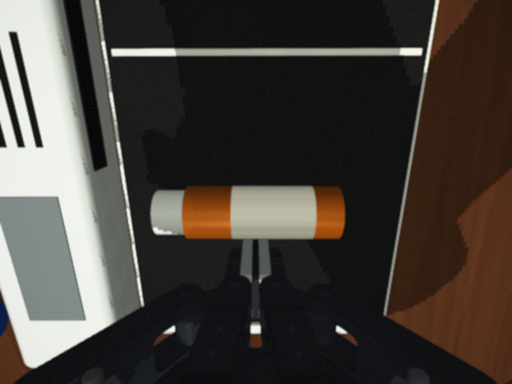

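It rolls ahead of the fingers and stays parallel. Continuing.

drive_tool:
  moves:
    - [[0,0.002,0,0,0,0,0],[0,0.002,0,0,0,0,0],[0,0.002,0,0,0,0,0],[0,0.002,0,0,0,0,0],[0,0.002,0,0,0,0,0],[0,0.002,0,0,0,0,0],[0,0.002,0,0,0,0,0],[0,0.002,0,0,0,0,0],[0,0.002,0,0,0,0,0],[0,0.002,0,0,0,0,0],[0,0.002,0,0,0,0,0],[0,0.002,0,0,0,0,0]]

```text
clock: 8.85
position: [533.3, 20.1, 24.7]
ee_rot: [-0.672, 0.741, -0.001, 0.004]
contact_force: [-3.6, 6.3, 9.7]
gripper_width: -0.0
```

```bash
cat > look.py <<'E'
import sys
from h import *
s=full([float(v) for v in sys.argv[2:5]])
im,_=arm.get_image('wrist');cv2.imwrite('pics/%s.png'%sys.argv[1],im[:,:,::-1])
p=arm.camera_params('wrist');T=np.eye(4);T[:3,:3]=R.from_quat(s['ee_rot']).as_matrix();T[:3,3]=s['position'];T=T@np.array(p['T_tool_cam'])
def lf(u,v,z):
    q=ray('wrist',u,v,z,T)[:2]-MID;return np.array([q@L,q@N])
# vial: amber + label in columns near the fingers
r,g,b=[im[:,:,i].astype(int) for i in range(3)]
am=((r>120)&(b<80)&(r-b>80)&(g<130)).astype(np.uint8); am[:, :140]=0; am[:,400:]=0; am[300:]=0
n,l,st,ce=cv2.connectedComponentsWithStats(am)
B=[(st[i],ce[i]) for i in range(1,n) if st[i,4]>250]
C=[]
for q,c in sorted(B,key=lambda t:t[1][0]):
    C.append(lf(*c,25)); print('amber',q[:4],c.round(0),'line-frame',C[-1].round(1))
lo=[lf(u,v,6) for u in (200,300) for v in [None] if False]
for u in (190,225,290,330):
    col=im[:170 if not B else max(5,min(q[1] for q,_ in B)-4),u].min(1).astype(float)
    if len(col) and col.max()>110:
        w=np.clip(col-80,0,None);print('line px',u,(w*np.arange(len(col))).sum()/w.sum(),lf(u,(w*np.arange(len(col))).sum()/w.sum(),6).round(1))
E
python3 look.py w6 534 20 23
```

```text
t 8.85 pos [533.3  20.1  24.7] line xy 6.2 82.1 F [-3.62  6.27  9.75] 
 shift [ 0.     -0.0006  0.0017] turn [-0.007  0.004  0.   ]
amber [188 200  48  39] [211. 220.] line-frame [30.5 62.7]
amber [317 203  30  36] [332. 221.] line-frame [-33.9  62.8]
line px 190 101.91979949874687 [41.8  2.8]
line px 225 101.88557213930348 [23.2  2.7]
line px 290 142.67670157068062 [-12.1  24.1]
line px 330 101.72941176470589 [-32.4   2.6]
```

View pics/w6.png

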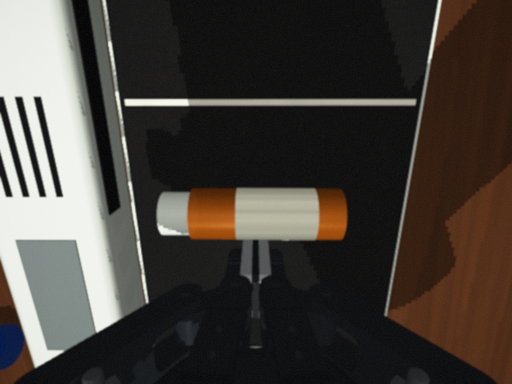

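The vial is 62.7 mm from the line and still parallel, but the fingers rose again (10 N upward). I'll back off, lower slightly and continue.

drive_tool:
  moves:
    - [[0,-0.003,0,0,0,0,0],[0,-0.003,0,0,0,0,0],[0,0,0,0.002,-0.004,0.003,0],[0,0,0,0.001,-0.002,0.001,0],[0,0,0,0,0,0,0]]

```text
clock: 9.4
position: [531.9, 24.9, 20.2]
ee_rot: [-0.671, 0.741, 0.001, -0.002]
contact_force: [-0.6, -1.0, 0.2]
gripper_width: 0.2
```

```bash
python3 look.py w7 531.5 25 21.5
```

```text
t 9.4 pos [531.9  24.9  20.2] line xy 4.3 86.7 F [-0.57 -1.04  0.2 ] 
 shift [-0.0001  0.0004 -0.0013] turn [ 0.004 -0.002 -0.   ]
amber [181 197  50  39] [205. 216.] line-frame [30.6 63.2]
amber [315 197  32  39] [331. 216.] line-frame [-33.9  63.2]
line px 190 92.95823665893272 [38.3  2.9]
line px 225 92.95652173913044 [20.4  2.9]
line px 290 143.22151224707136 [-13.8  28.4]
line px 330 92.6697247706422 [-33.4   2.7]
```

drive_tool:
  moves:
    - [[0,0.003,0,-0.001,0,0,0],[0,0.002,0,0,0,0,0],[0,0.002,0,0,0,0,0],[0,0.002,0,0.0003,0,0,0],[0,0.002,0,0.0003,0,0,0],[0,0.002,0,0.0003,0,0,0],[0,0.002,0,0.0003,0,0,0],[0,0.002,0,0.0003,0,0,0],[0,0.002,0,0.0003,0,0,0],[0,0.002,0,0.0003,0,0,0]]

```text
clock: 10.45
position: [529.6, 1.8, 19.1]
ee_rot: [-0.671, 0.741, 0.001, -0.002]
contact_force: [0.4, 0.2, 0.4]
gripper_width: -0.0
```

```bash
python3 look.py w8 529.5 5 21.5
```

```text
t 10.45 pos [529.6   1.8  19.1] line xy 4.2 63.6 F [0.45 0.24 0.4 ] 
 shift [-0.0031  0.0004 -0.0024] turn [ 0.004 -0.002 -0.001]
amber [181 200  50  39] [205. 220.] line-frame [30.5 41.4]
amber [315 201  32  38] [331. 220.] line-frame [-33.9  41.6]
line px 190 138.656 [39.6  2.7]
line px 225 138.51329787234042 [21.   2.6]
line px 290 169.02029312288613 [-14.3  19.2]
line px 330 138.31951219512194 [-35.    2.6]
```

drive_tool:
  moves:
    - [[0,0.002,0,-0.001,-0.002,0.001,0],[0,0.002,0,-0.001,0,0,0],[0,0.002,0,0,0,0,0],[0,0.002,0,0.0002,0,0,0],[0,0.002,0,0.0002,0,0,0],[0,0.002,0,0.0002,0,0,0],[0,0.002,0,0.0002,0,0,0],[0,0.002,0,0.0002,0,0,0],[0,0.002,0,0.0002,0,0,0],[0,0.002,0,0.0002,0,0,0]]

```text
clock: 11.5
position: [527.3, -19.9, 19.8]
ee_rot: [-0.671, 0.741, 0.001, -0.003]
contact_force: [-0.2, 0.7, 0.3]
gripper_width: -0.2
```

```bash
python3 look.py w9 527 -20 21.5
```

```text
t 11.5 pos [527.3 -19.9  19.8] line xy 4.2 41.7 F [-0.15  0.71  0.28] 
 shift [ 0.0001  0.0003 -0.0017] turn [ 0.006 -0.003 -0.001]
amber [181 200  50  39] [205. 220.] line-frame [30.5 19.7]
amber [315 201  31  38] [331. 219.] line-frame [-34.   19.8]
line px 190 178.24778761061947 [41.2  2.7]
line px 225 178.08024691358025 [21.7  2.6]
line px 290 185.76201923076923 [-14.8   7.1]
line px 330 177.64 [-37.    2.5]
```

View pics/w9.png

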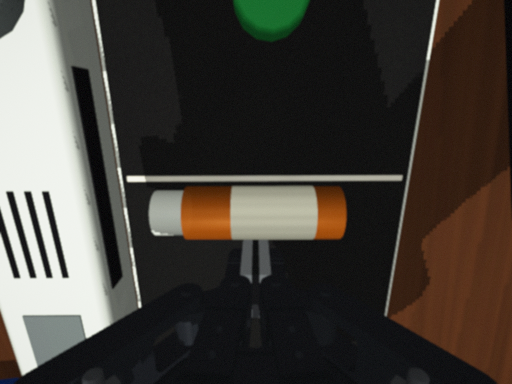

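17 mm to go, with the vial parallel and 2 N or less of force. Slowing down.

drive_tool:
  moves:
    - [[0,0.0015,0,-0.001,-0.003,0.001,0],[0,0.001,0,-0.0005,0,0,0],[0,0.001,0,0,0,0,0],[0,0.001,0,0,0,0,0],[0,0.001,0,0,0,0,0],[0,0.001,0,0,0,0,0],[0,0.001,0,0,0,0,0],[0,0.001,0,0,0,0,0],[0,0.001,0,0,0,0,0],[0,0,0,0,0,0,0]]

```text
clock: 12.55
position: [526.3, -30.4, 21.5]
ee_rot: [-0.671, 0.741, 0.002, -0.005]
contact_force: [0.1, 0.7, 0.1]
gripper_width: 0.0
```

```bash
python3 look.py w10 527 -20 21.5
```

```text
t 12.55 pos [526.3 -30.4  21.5] line xy 4.2 31.2 F [0.12 0.73 0.1 ] 
 shift [-0.0104  0.0004 -0.    ] turn [ 0.01  -0.005 -0.001]
amber [182 199  50  39] [206. 219.] line-frame [30.5  9.5]
amber [314 200  31  37] [330. 218.] line-frame [-34.    9.6]
line px 290 190.4744094488189 [-15.2  -0. ]
```

View pics/w10.png

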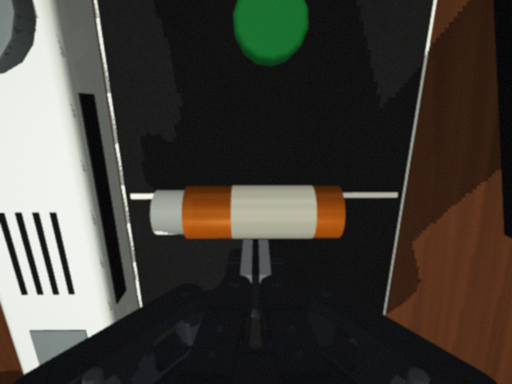

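drive_tool:
  moves:
    - [[0,0.001,0,0,-0.003,0.002,0],[0,0.001,0,0,-0.003,0,0],[0,0.001,0,0,0,0,0],[0,0.001,0,0,0,0,0],[0,0.001,0,0,0,0,0],[0,0.0005,0,0,0,0,0],[0,0,0,0,0,0,0]]

```text
clock: 13.3
position: [525.9, -36.2, 21.6]
ee_rot: [-0.671, 0.741, 0.004, -0.008]
contact_force: [-0.3, 0.8, 0.8]
gripper_width: 0.0
```

```bash
python3 look.py w11 527 -20 21.5
```

```text
t 13.3 pos [525.9 -36.2  21.6] line xy 4.3 25.4 F [-0.26  0.82  0.8 ] 
 shift [-0.0162  0.0005 -0.    ] turn [ 0.016 -0.007 -0.001]
amber [183 200  49  39] [207. 219.] line-frame [30.4  3.9]
amber [314 200  31  38] [330. 219.] line-frame [-34.    4.1]
line px 290 191.28155339805826 [-15.2  -5.4]
```

About 1 mm left, so I'll let go here: straight back, then up, and check.

drive_tool:
  moves:
    - [[0,-0.003,0,0,0,0,0],[0,-0.006,0,0,0,0,0],[0,-0.008,0,0,0.005,0,0],[0,-0.008,0,0,0.005,-0.003,0],[0,0,0,-0.02,0.003,-0.003,0],[0,0,0,-0.03,0,0,0],[0,-0.02,0,-0.03,0,0,0],[0,-0.02,0,-0.03,0,0,0],[0,0,0,0,0,0,0],[0,0,0,0,0,0,0]]

```text
clock: 14.35
position: [531.7, 35.9, 134.0]
ee_rot: [-0.672, 0.74, 0.002, -0.002]
contact_force: [-0.1, -1.0, 0.9]
gripper_width: 0.1
```

```bash
python3 look.py w12 527 -20 21.5; python3 - <<'E'
from h import *
im,_=arm.get_image('top');cv2.imwrite('pics/t2.png',cv2.resize(im[155:262,205:352][:,:,::-1],None,fx=5,fy=5,interpolation=cv2.INTER_CUBIC))
im,_=arm.get_image('side');cv2.imwrite('pics/s2.png',cv2.resize(im[155:300,190:340][:,:,::-1],None,fx=4,fy=4,interpolation=cv2.INTER_CUBIC))
E
```

```text
t 14.35 pos [531.7  35.9 134. ] line xy 3.0 97.6 F [-0.13 -1.03  0.9 ] 
 shift [ 0.056  -0.0013  0.1125] turn [ 0.005 -0.     0.002]
amber [208  68  30  30] [222.  83.] line-frame [30.2  3.3]
amber [291  69  18  30] [300.  83.] line-frame [-32.7   3.4]
```

View pics/t2.png

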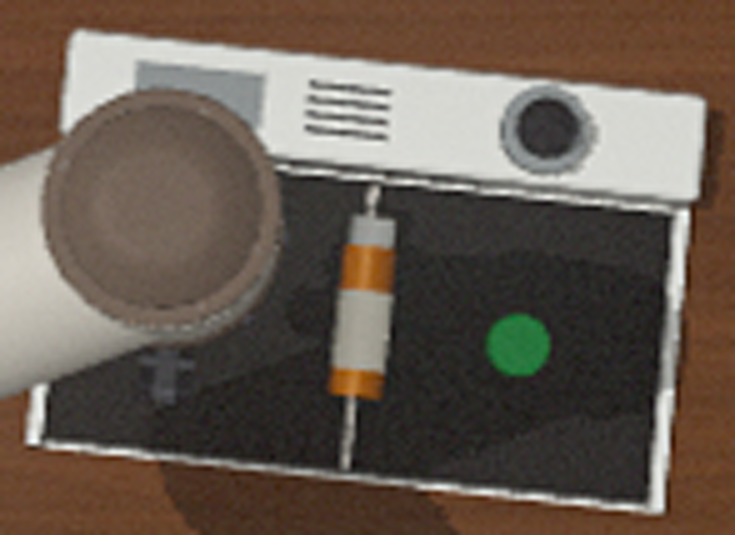

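View pics/w12.png

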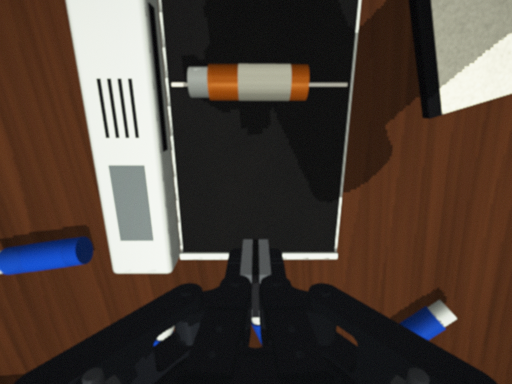

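View pics/s2.png

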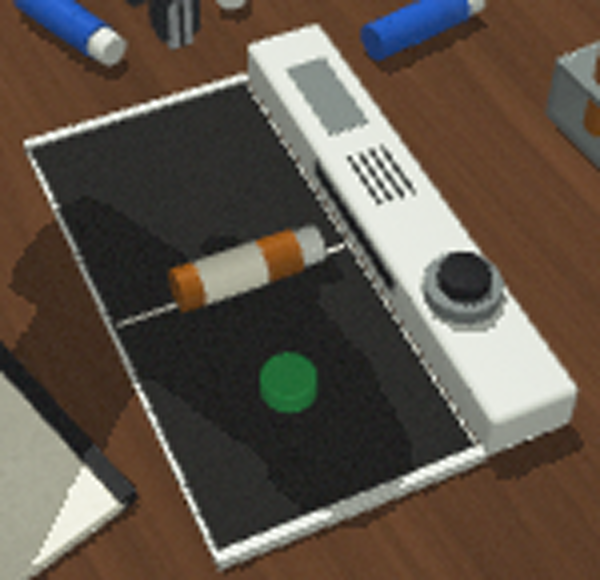

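The vial lies over the line in all three views: crop (362,305) in the top view, (240,83) in the wrist view. Now I'll put a number on the offset with the parallax accounted for.

```bash
python3 - <<'E'
from h import *
im,_=arm.get_image('top');r,g,b=[im[:,:,i].astype(int) for i in range(3)]
am=((r-b>70)&(g<140)&(r>120)).astype(np.uint8);k=np.zeros_like(am);k[195:240,265:290]=am[195:240,265:290]
n,l,st,ce=cv2.connectedComponentsWithStats(k)
for i in range(1,n):
    if st[i,4]>8:
        for z in(20,25):
            q=ray('top',*ce[i],z)[:2]-MID;print(st[i],ce[i].round(1),z,(q@L).round(1),(q@N).round(1))
for v in list(range(193,197))+list(range(237,247)):
    w=np.clip(im[v,268:290].min(1).astype(float)-70,0,None)
    if w.sum()>0:
        u=268+(w*np.arange(22)).sum()/w.sum();q=ray('top',u,v,6)[:2]-MID;print(v,u.round(2),(q@L).round(1),(q@N).round(1))
full([621.5,-157,150])
E
```

```text
[274 204   9   9  75] [277.8 208. ] 20 31.1 1.0
[274 204   9   9  75] [277.8 208. ] 25 30.7 1.3
[272 229   8   5  40] [275.5 231. ] 20 -31.0 0.9
[272 229   8   5  40] [275.5 231. ] 25 -31.1 1.1
193 279.32 73.7 0.4
194 279.01 70.9 1.0
195 278.75 68.0 1.4
196 278.72 65.3 1.2
237 274.68 -46.8 0.8
238 274.66 -49.5 0.5
239 274.65 -52.2 0.3
240 274.65 -54.9 -0.0
241 274.49 -57.6 0.1
242 274.49 -60.3 -0.1
243 274.0 -63.1 0.9
244 273.78 -65.8 1.2
245 273.76 -68.5 1.0
246 273.68 -71.2 1.0
t 14.55 pos [531.3  34.6 132.7] line xy 2.7 96.3 F [-0.47  0.5  -0.26] 
 shift [ 0.1818 -0.1085 -0.0177] turn [ 0.007 -0.002  0.   ]
```

The vial is within about 1 mm of the line and parallel to it. Next, the button.

drive_tool:
  moves:
    - [[0,0.018,-0.0105,0,0.003,0,0],[0,0.018,-0.0105,0,0.003,0,0],[0,0.018,-0.0105,0,0,0,0],[0,0.018,-0.0105,0,0,0,0],[0,0.018,-0.0105,0,0,0,0],[0,0.018,-0.0105,0,0,0,0],[0,0.018,-0.0105,0,0,0,0],[0,0.018,-0.0105,0,0,0,0],[0,0.012,-0.008,0,0,0,0],[0,0.006,-0.004,0,0,0,0],[0,0,0,0,0,0,0]]

```text
clock: 15.65
position: [606.1, -147.6, 118.7]
ee_rot: [-0.669, 0.743, 0.008, -0.011]
contact_force: [0.5, 0.5, 0.4]
gripper_width: -0.2
```

```bash
python3 look.py w13 621.5 -157 80
```

```text
t 15.65 pos [ 606.1 -147.6  118.7] line xy 95.1 -77.7 F [0.5  0.46 0.43] 
 shift [ 0.0074 -0.0173  0.0383] turn [ 0.027 -0.007 -0.006]
amber [140   0  64 300] [167. 152.] line-frame [ 165.2 -119.5]
amber [311 262  26  15] [324. 269.] line-frame [28.7 -7.8]
amber [299   0 101  65] [342.  25.] line-frame [  29.5 -211. ]
amber [380 261  19  29] [390. 272.] line-frame [-35.1  -2.5]
```

View pics/w13.png

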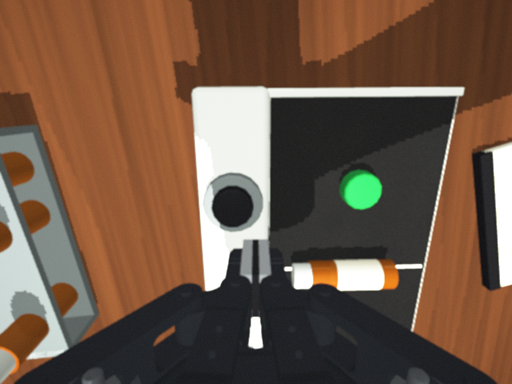

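The wrist view shows the button at (235,207), ahead of and left of the fingertips, with the vial undisturbed on the line at (345,274). Cross-checking the button's position.

```bash
python3 - <<'E'
from h import *
s=full([621.5,-157,80]);p=arm.camera_params('wrist');T=np.eye(4);T[:3,:3]=R.from_quat(s['ee_rot']).as_matrix();T[:3,3]=s['position'];T=T@np.array(p['T_tool_cam'])
for z in(55,58,61):print(z,ray('wrist',235,207,z,T), ray('top',*(205+(547.5)/5-.5,155+(127.5)/5-.5),z))
E
```

```text
t 15.7 pos [ 605.8 -147.2  118.7] line xy 94.7 -77.2 F [-0.78 -0.55  0.38] 
 shift [ 0.0079 -0.0177  0.0382] turn [ 0.027 -0.006 -0.006]
55 [ 619.64559071 -152.80811662   55.        ] [ 622.47906126 -156.26819755   55.        ]
58 [ 619.39298564 -153.86030986   58.        ] [ 622.06541849 -155.86765289   58.        ]
61 [ 619.14038057 -154.9125031    61.        ] [ 621.65177572 -155.46710823   61.        ]
```

drive_tool:
  moves:
    - [[0,0.003,-0.006,0,0.012,-0.003,-0.003],[0,0.002,-0.006,0,0.01,-0.003,-0.002],[0,0.001,-0.004,0,0.005,0,0],[0,0,0,0.012,0,0,0],[0,0,0,0.012,0,0,0],[0,0,0,0.008,0,0,0],[0,0,0,0,0,0,0]]

```text
clock: 16.4
position: [621.4, -152.4, 83.5]
ee_rot: [-0.672, 0.74, -0.0, 0.001]
contact_force: [-0.4, -0.1, 0.1]
gripper_width: -0.4
```

```bash
python3 look.py w14 621 -155.3 62
```

```text
t 16.4 pos [ 621.4 -152.4   83.5] line xy 110.8 -80.9 F [-0.44 -0.08  0.08] 
 shift [0.0029 0.0001 0.0215] turn [-0.001  0.001  0.003]
amber [140   0  78 300] [172. 156.] line-frame [ 169.8 -124. ]
amber [323   0  77  79] [358.  33.] line-frame [  48.3 -201.1]
```

View pics/w14.png

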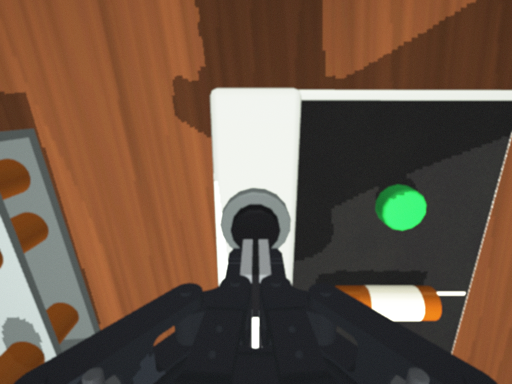

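The fingertips at (256,243) are centred left-right on the button at (256,229). Going 3 mm forward and down.

drive_tool:
  moves:
    - [[0,0.0015,0,0.006,0,0,0],[0,0.001,0,0.006,0,0,0],[0,0,0,0.004,0,0,0],[0,0,0,0.002,0,0,0],[0,0,0,0,0,0,0]]

```text
clock: 16.95
position: [621.9, -155.3, 64.9]
ee_rot: [-0.673, 0.74, -0.001, 0.001]
contact_force: [0.6, 0.8, -0.6]
gripper_width: -0.2
```

```bash
python3 look.py w15 621 -155.3 58
```

```text
t 16.95 pos [ 621.9 -155.3   64.9] line xy 111.6 -83.7 F [ 0.58  0.79 -0.6 ] 
 shift [0.0001 0.0009 0.0069] turn [-0.003  0.001  0.003]
amber [140   0  75 300] [171. 158.] line-frame [ 166.6 -129.3]
amber [330   0  70  90] [362.  39.] line-frame [  52.6 -197.1]
```

View pics/w15.png

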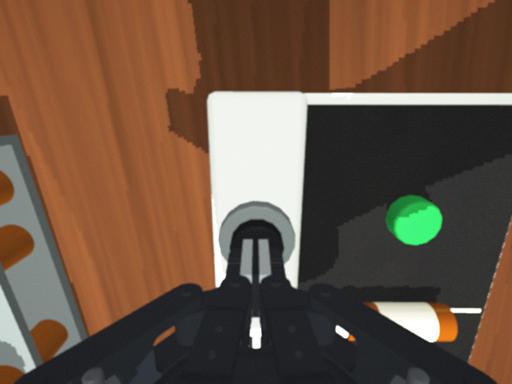

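Centred over the button. Pressing in small steps while watching the force.

drive_tool:
  moves:
    - [[0,0,0,0.002,0,0,0],[0,0,0,0.002,0,0,0],[0,0,0,0.002,0,0,0],[0,0,0,0.002,0,0,0]]

```text
clock: 17.4
position: [622.8, -155.4, 58.0]
ee_rot: [-0.673, 0.74, -0.002, 0.002]
contact_force: [-0.1, 0.5, 2.7]
gripper_width: 0.1
```

drive_tool:
  moves:
    - [[0,0,0,0.002,0,0,0],[0,0,0,0.002,0,0,0]]

```text
clock: 17.6
position: [622.7, -155.4, 54.7]
ee_rot: [-0.673, 0.74, -0.002, 0.002]
contact_force: [-1.7, 0.8, 4.3]
gripper_width: 0.1
```

drive_tool:
  moves:
    - [[0,0,0,0.002,0,0,0],[0,0,0,0.002,0,0,0]]

```text
clock: 17.8
position: [622.9, -155.4, 54.0]
ee_rot: [-0.673, 0.739, -0.002, 0.002]
contact_force: [-5.3, 3.2, 14.0]
gripper_width: 0.1
```

14 N at z = 54 means it has bottomed out. I'll hold briefly, then release and retreat upward.

drive_tool:
  moves:
    - [[0,0,0,0.002,0,0,0],[0,0,0,0.001,0,0,0]]

```text
clock: 18.0
position: [622.8, -155.3, 54.2]
ee_rot: [-0.674, 0.739, -0.003, 0.002]
contact_force: [-1.6, 1.6, 3.9]
gripper_width: -0.0
```

drive_tool:
  moves:
    - [[0,0,0,-0.004,0,0,0],[0,0,0,-0.008,0,0,0],[0,0,0,-0.02,0,0,0],[0,0,0,-0.03,0,0,0],[0,0,0,-0.03,0,0,0],[0,-0.02,0,-0.03,0,0,0],[0,-0.02,0,0,0,0,0],[0,-0.02,0,0,0,0,0],[0,0,0,0,0,0,0],[0,0,0,0,0,0,0]]

```text
clock: 19.0
position: [628.5, -94.0, 180.9]
ee_rot: [-0.673, 0.74, -0.003, 0.003]
contact_force: [0.8, -0.9, -0.5]
gripper_width: 0.2
```

```bash
python3 look.py w16 621 -155.3 150; python3 - <<'E'
from h import *
im,d=arm.get_image('top');cv2.imwrite('pics/t3.png',cv2.resize(im[120:300,90:420][:,:,::-1],None,fx=2.4,fy=2.4,interpolation=cv2.INTER_CUBIC))
im,d=arm.get_image('side');cv2.imwrite('pics/s3.png',cv2.resize(im[:,:,::-1],(800,600)))
E
```

```text
t 19.0 pos [628.5 -94.  180.9] line xy 112.2 -22.1 F [ 0.79 -0.94 -0.53] 
 shift [0.0617 0.0019 0.0308] turn [-0.008  0.001  0.004]
amber [323 195  23  18] [334. 204.] line-frame [27.2  3.4]
line px 290 35.80984042553192 [  80.8 -163.6]
line px 330 33.15613382899628 [  41.9 -166. ]
```

View pics/s3.png

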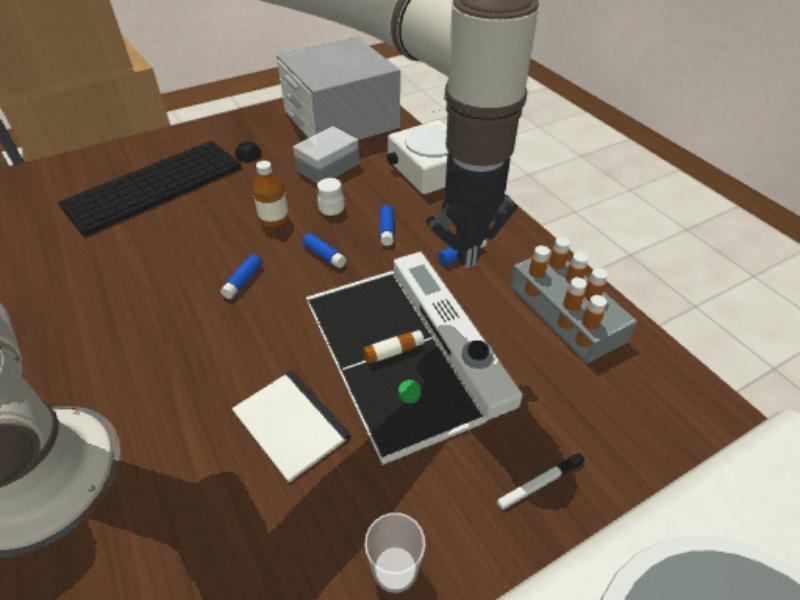

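View pics/w16.png

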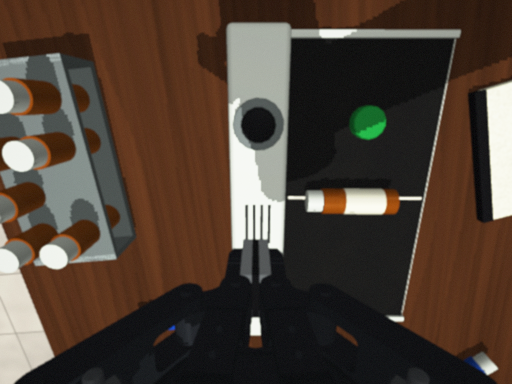

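View pics/t3.png

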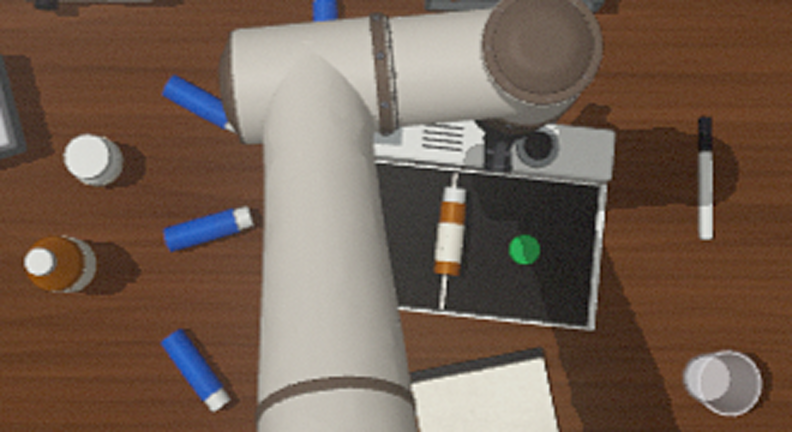

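The vial is still on the line in the wrist view (350,201) and side view (393,347). The button is up, and the cap, bottle, jar, beaker and marker are where they stood. Handing in.

```bash
python3 -c "
from bench import arm
print(arm.job_done())"
```

```text
the job is handed in; nothing more can be done
None
```

I rolled the vial onto the white line, backed off, pressed the reader's button with the shut fingers and let it come back up. The job was handed in at about 19 s of the 45 s allowed.

- **Vial:** in the top view it lay within about 1 mm of the line and parallel to it, about 6 mm or less from the line's middle lengthwise. After the press, the wrist, side and top pictures still showed it on the line.
- **Button:** the force rose to 14 N and travel stopped at tool height 54 mm, so I took it as fully down. I judged its return only from the pictures, where it looks up again.
- **Other things:** the cap, bottle, jar, beaker and marker looked unmoved by eye in the last pictures; I did not measure them.

**Less certain:**
- **Rolling:** I could not see the vial's own rotation, because the label shows no clear mark. I infer that it rolled from the low push forces (under about 1 N) over the last 58 mm.
- **Early pushes:** in two of them the fingers rode up to 5–10 N, and some sliding then is possible. Both times I backed off and lowered the fingers before going on.
- **Calibration:** the wrist camera read about 2.6 mm off the top view across the line, so I measured the vial against the line within the same view.

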